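# Bring the empty spice tin under the funnel

### The arm

A 6-joint arm with a two-finger parallel gripper is mounted at the origin on the work surface. World frame = base frame: x ahead of the robot, y to its left, z up, the work surface at z = 0. Lengths are in m, angles in rad, forces in N, time in s.
With the tool pointing down it reaches from about 0.15 to 0.775 m from the base axis. Payload 6.1 kg.
Tool frame: the origin (TCP) lies midway between the tips of the shut fingers; the grasp point (between the pads) lies 19 mm behind it; x points along the fingers, z is the direction in which the jaws open and shut, and the axes are right-handed (so a half turn about x gives the same grasp; the last joint's range is limited). The gripper opens to 85 mm and grips with 20 to 120 N. Pads are 22 mm wide; open, the fingers measure 114 mm over their backs; the gripper's body (76 mm by 85 mm) begins 54 mm behind the grasp point. The pads swing forward as they close: fully open they stand 13 mm farther back than shut.
Start: joints at [1.109, 0.126, -0.04, 1.405, 0, 1.571], TCP at [0.234, 0.47, 0.231] pointing down, gripper open.
Joint ranges: [-2.72, 2.72], [-0.95, 1.95], [-1.27, 1.35], [-1.78, 2.02], [-1.46, 1.47], [-3.14, 3.14]. Speed limits (rad/s): [2.39, 2.39, 3.01, 3.14, 3.14, 3.14].

### API

Orientations are given as a unit quaternion [x, y, z, w].
In Python, from station import arm gives the robot as it stands.
- The arm moves only by the tool arm_command, never from a script. Its argument "targets" is a list of rows, each a list of 7 numbers: the shift along the tool's x, y, z in m, then the turn, a rotation vector about the tool's x, y, z in degrees, then the finger opening in m, from 0 to 0.0854. In form: [[tx, ty, tz, ax, ay, az, gripper], ...]. A call has 1 to 8 rows; each row is the pose to reach, as a shift and turn from the pose measured when the call began, along the tool's axes at that moment; what a row does not reach only later rows make up. A row lasts 1/10 s, in which the tool goes at most 50 mm and 8.59 degrees, less where a joint would pass 70% of its speed; a pose out of reach is approached as far as the arm can. A call with a gripper value outside its range is refused whole. The fingers move at their own pace and stop on an object; "grip_force" is the grip in N (left out, the last holds). Time passes only in rows, so rows that repeat a pose let the fingers close. It gives the time, the measured TCP pose, the force and the opening at its end, in the units of the state.
- arm.observe(): the state, without advancing time (a new reading comes with each control period).
- arm.read_camera(name): name is "scene" or "top"; returns the picture (420x560x3 uint8, red, green, blue); there is no depth.
- arm.camera_model(name): a dict with "fx", "fy", "cx", "cy" (pixels), "eye" and "orientation" of the camera in the world. Camera axes: x right, y down, z forward; pixel columns grow to the right and rows downward; lengths in m; the calibration is good to about 2 mm. A picture is of the moment at which its call begins. camera_model takes no time and is no camera call.
- arm.sign_off(): hands the job in, once; it reports no verdict.
The state is a dict: "t": time; "qpos": joint angles; "joint_vel": joint speeds; "tau": joint torques, N m; "tcp_pos": TCP position; "orientation": TCP orientation; "contact_force": force on the tool from outside, world axes, zero at the start; "torque": the same for the moment, N m; "width": opening from 0.0 (shut) to 1.0 (fully open).
Only numpy, scipy, OpenCV 4.12 (cv2) and the standard library are available. Lean on these libraries where they do the work, as an engineer would, in place of code of your own. Each camera call takes 0.05 s, during which the arm holds its last target.

### The job

Get the empty spice tin ready for filling: push on the carousel's red arms with a fingertip to turn it until the open tin stands centred under the raised funnel, and only then press the blue pad all the way down so that the spout goes into the tin. Do not touch or lift any of the tins, and leave everything else on the block where it is.

Things in the scene. Friction and masses are not known exactly. Their poses are not given: they have to be found in the camera images.
- tray: Turning spice carousel: pale wooden disc 194 mm across on a black stand. Origin on the vertical axis, 16 mm above the block; disc top 14 mm higher; steel pin 50 mm tall at the centre. Turns both ways without end, needs about 1.2 N at an arm, stops where left. Four shallow cups, 65 mm from the axis, lie along its +x, +y, -x, -y; the empty tin is in the +x cup.
- arms: Four red push arms fixed to the tray, same origin and axes. They stick out at 45, 135, 225 and 315 degrees from the tray's x axis, half-way between the tins: bars 14 mm wide from 90 to 152 mm from the axis, each ending in a 22 mm ball centred 154 mm out. Bar undersides are 21 mm and tops 39 mm above the block.
- empty_tin: Open, empty aluminium spice tin, 50 mm across, 58 mm tall, 2.5 mm wall, loose in its cup. Origin at the centre of its underside, z up. Its round hinged lid is open and stays so: it stands up on the rim at the tin's -x side, towards the tray's centre, its top edge about 105 mm above the tin's underside.
- tin_mouth (a point): Centre of the empty tin's mouth, at rim height (58 mm above its underside, 88 mm above the block).
- spout (a point): Lower end of the aluminium funnel's spout, on the funnel axis (spout 14 mm across). It is 65 mm from the carousel's axis and 112 mm above the block when the funnel is up. The funnel above it is 64 mm across.
- pad (a point): Centre of the flat top of the blue round press pad (38 mm across) on the funnel holder, 60 mm farther out from the carousel's axis than the spout, 210 mm above the block when up. A steel post 14 mm thick, 245 mm tall, stands 50 mm farther out still.
- funnel_holder (a joint): How far the funnel holder has been pressed down its post, m: 0 up (as at the start), 0.042 at the lower stop, where the spout reaches 18 mm into the tin. Stiff: about 3 N on the pad moves it down; it stays where it is left.
- red_tin: Closed spice tin with red lid and band, 52 mm across, 58 mm tall, loose in a cup of the tray. Origin at the centre of its underside.
- yellow_tin: As red_tin, yellow.
- green_tin: As red_tin, green.
- mortar: Marble bowl about 100 mm across, 75 mm tall, standing on the block to the left. Origin at the centre of its underside. Leave alone.
- oil_bottle: Green glass bottle 60 mm across, 190 mm tall, on the block to the right. Origin at the centre of its underside. Leave alone.
- wooden_spoon: Wooden spoon 260 mm long lying on the block to the right, along its x axis. Leave alone.
- tostonera: Green plastic tostonera (plantain press), about 210 mm long, 100 mm wide, 32 mm tall, lying on the block to the left. Origin under its plates. Leave alone.
Mind the look-alikes: they are no part of the job. What is meant by the green_tin is not pink or white, and is the larger of those in its own colour.

How it is judged:
By the outcome, as a careful person would: the job done as asked, in the order asked, and still so for the second after the job is handed in, with the robot touching nothing.
It also fails if it takes over 67 s, if anything falls off the work surface, if the arm or the gripper's body presses on something with over 40 N, if the wrist force passes 120 N, or if a joint passes its speed limit or range.

## Working session

There is one attempt and no reset: what is moved stays moved. The work goes in short steps, Python scripts to look and compute and a tool call to move; the robot and the scene stay as the last step left them, time stands still between calls to the robot, and variables do not carry over. Pictures are saved under pics/ and viewed, and the job is handed in when it is done.

Besides the shell and the picture viewer there is one more tool, called after ">>>" as name(argument=value, ...) on one line, values as JSON. arm_command: Moves the arm, as the interface text tells. Its arguments: {"type":"object","properties":{"targets":{"type":"array"},"grip_force":{"type":"number"}},"required":["targets"]}

```bash
mkdir -p pics; ls; python3 - <<'E'
from station import arm
import cv2
print(arm.observe())
for n in("scene","top"):
    im=arm.read_camera(n); cv2.imwrite(f"pics/{n}0.png",im[:,:,::-1]); print(arm.camera_model(n))
E
```

```text
pics
{'t': 0.0, 'qpos': array([ 1.10897727e+00,  1.26352474e-01, -4.06295796e-02,  1.40538614e+00,
       -2.13374992e-05,  1.57081066e+00]), 'joint_vel': array([ 0.00014323, -0.00092453, -0.00055251, -0.00152416, -0.00128339,
        0.00065204]), 'tau': array([-5.17480366e-04, -4.35912144e+01,  3.52925706e+01,  1.70949212e-02,
       -8.54678137e-05, -1.00884361e-05]), 'tcp_pos': array([0.23374933, 0.46962946, 0.23053303]), 'orientation': array([-0.37259241,  0.6016318 ,  0.37199438,  0.60069481]), 'contact_force': array([-0.1880513 , -0.08793301,  0.06306398]), 'torque': array([0.04946421, 0.01960559, 0.01509247]), 'width': 0.9986905656806611}
{'fx': 544.5442655129463, 'fy': 544.5442655129463, 'cx': 284.1284435280369, 'cy': 211.29830704883292, 'eye': array([ 1.4541359 , -0.7557666 ,  1.26684949]), 'orientation': array([ 0.83076852,  0.39757467, -0.1621876 , -0.35419378])}
{'fx': 512.1933435185176, 'fy': 512.1933435185176, 'cx': 283.2905714243769, 'cy': 211.43522345851946, 'eye': array([ 0.32497346, -0.0094694 ,  1.50974032]), 'orientation': array([ 0.71276477, -0.69475429,  0.06879479, -0.06745474])}
```

View pics/scene0.png

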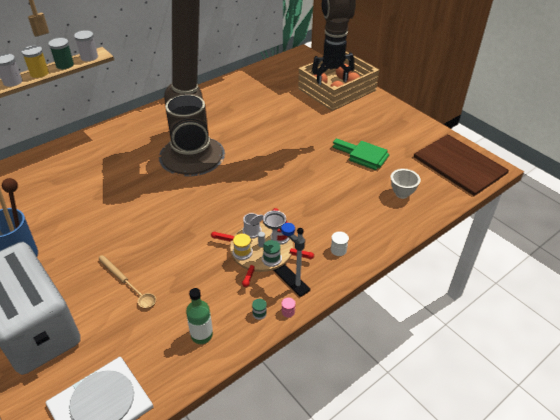

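View pics/top0.png

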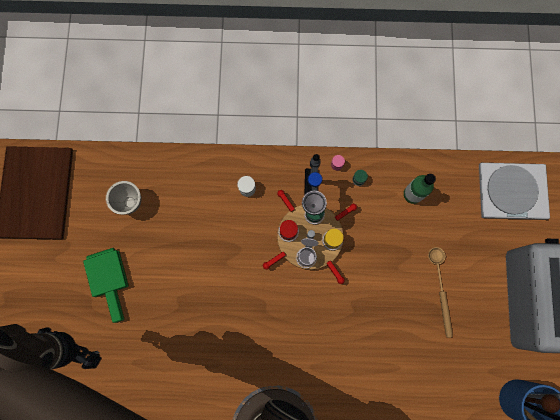

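```bash
cat > h.py <<'E'
import numpy as np, cv2
from station import arm
from scipy.spatial.transform import Rotation as R
def proj(n,P):
    m=arm.camera_model(n); r=R.from_quat(m['orientation']).as_matrix()
    p=(np.atleast_2d(P)-m['eye'])@r
    return np.c_[m['fx']*p[:,0]/p[:,2]+m['cx'], m['fy']*p[:,1]/p[:,2]+m['cy']]
def ray(n,u,v):
    m=arm.camera_model(n); r=R.from_quat(m['orientation']).as_matrix()
    return m['eye'], r@np.array([(u-m['cx'])/m['fx'],(v-m['cy'])/m['fy'],1])
def atz(n,u,v,z):
    e,d=ray(n,u,v); return e+d*(z-e[2])/d[2]
def tri(a,b):
    (e,d),(f,g)=ray("scene",*a),ray("top",*b)
    s=np.linalg.lstsq(np.c_[d,-g],f-e,rcond=None)[0]
    p,q=e+d*s[0],f+g*s[1]; return (p+q)/2, np.linalg.norm(p-q)
def crop(im,u0,v0,w,h,k,f):
    cv2.imwrite(f,cv2.resize(im[v0:v0+h,u0:u0+w,::-1],None,fx=k,fy=k,interpolation=cv2.INTER_CUBIC))
E
python3 - <<'E'
from h import *
crop(cv2.imread("pics/scene0.png")[:,:,::-1],200,195,130,100,6,"pics/sc.png")
crop(cv2.imread("pics/top0.png")[:,:,::-1],250,145,125,145*100//145+45,4,"pics/tc.png")
E
```

```text
(no output)
```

View pics/sc.png

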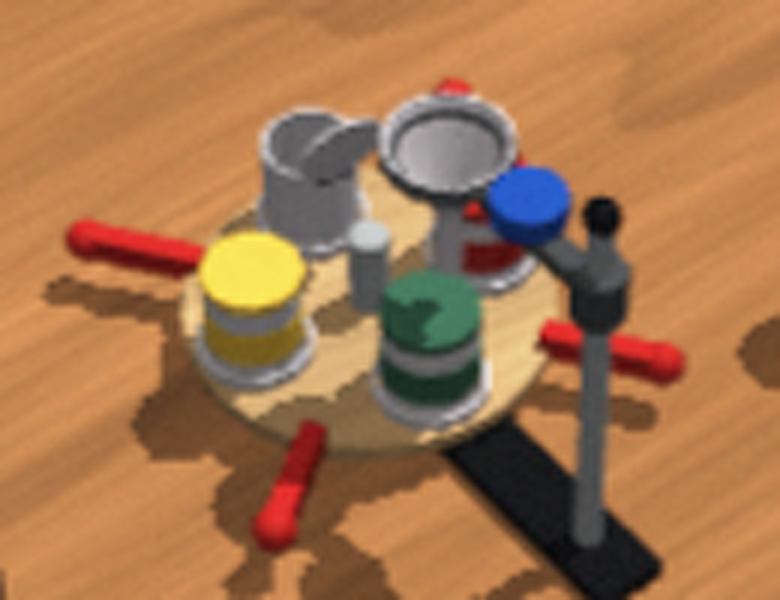

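View pics/tc.png

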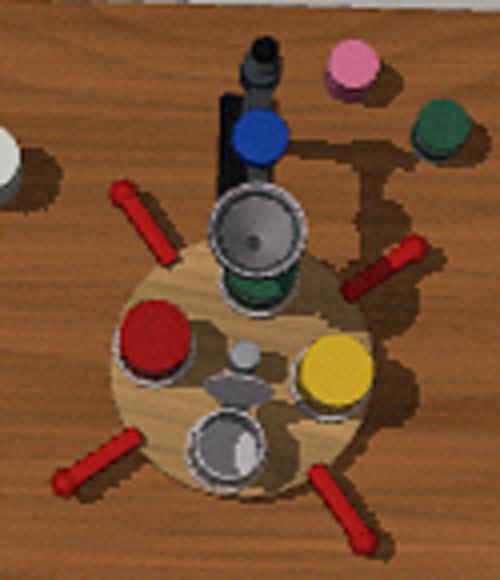

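```bash
python3 - <<'E'
from h import *
T=lambda x,y:(250+x/4-.375,145+y/4-.375)
S=lambda x,y:(200+x/6-.417,195+y/6-.417)
print(tri(S(370,230),T(245,352)),"pin")
B={'lf':T(123,192),'rf':T(415,246),'ln':T(64,482),'rn':T(364,541)}
for k,s in dict(rn=S(82,238),rf=S(276,526),lf=S(664,362)).items(): print(k,tri(s,B[k]))
for k,b in B.items(): print(k,atz("top",*b,.03))
print("tin",atz("top",*T(227,447),.088))
print("pad",tri(S(530,197),T(261,137)),atz("top",*T(261,137),.21))
print("funnel",tri(S(448,147),T(257,230)))
print("posttop",tri(S(602,212),T(265,48)))
print("pad px",proj("top",[0,0,0]))
E
```

```text
(array([ 0.54565759, -0.08720748,  0.08196704]), np.float64(0.0016450583852411814)) pin
rn (array([ 0.41830499, -0.17807821,  0.03069839]), np.float64(4.241442986146588e-06))
rf (array([ 0.63532538, -0.21360524,  0.0336243 ]), np.float64(0.0021240017489915623))
lf (array([0.67093327, 0.00192185, 0.03063015]), np.float64(0.0011521792330374148))
lf [0.67073503 0.00145827 0.03      ]
rf [ 0.63549889 -0.21499362  0.03      ]
ln [0.45509963 0.0383495  0.03      ]
rn [ 0.4183502  -0.17815604  0.03      ]
tin [ 0.47718075 -0.07603274  0.088     ]
pad (array([ 0.66956557, -0.08858099,  0.20637133]), np.float64(0.0021145479801162373)) [ 0.66798338 -0.08921826  0.21      ]
funnel (array([ 0.6099886 , -0.08808388,  0.19149906]), np.float64(0.0011702558593932404))
posttop (array([ 0.72009751, -0.08907584,  0.23816751]), np.float64(0.000512048890299395))
pad px [[274.55879128 430.86617595]]
```

```bash
cat >> h.py <<'E'
C=np.array([.545,-.0884])
def pol(a,r,z): a=np.deg2rad(a); return np.array([C[0]+r*np.cos(a),C[1]+r*np.sin(a),z])
def rows(pts):
    o=arm.observe(); r=R.from_quat(o['orientation']).as_matrix()
    print(o['t'],o['tcp_pos'].round(4),o['contact_force'].round(1),o['width'].round(2))
    print(((np.array(pts)-o['tcp_pos'])@r).round(3).tolist())
E
python3 - <<'E'
from h import *
print(R.from_quat(arm.observe()['orientation']).as_matrix().round(3))
rows([pol(232,.125,.23),pol(232,.125,.027)]+[pol(a,.125,.027) for a in (225,220,215,210)])
E
```

```text
[[-0.001 -0.895  0.446]
 [-0.001  0.446  0.895]
 [-1.     0.    -0.001]]Traceback (most recent call last):
  File "<stdin>", line 3, in <module>
  File "h.py", line 23, in rows
    print(o['t'],o['tcp_pos'].round(4),o['contact_force'].round(1),o['width'].round(2))
                                                                   ^^^^^^^^^^^^^^^^
AttributeError: 'float' object has no attribute 'round'
```

```bash
sed -i "s/o\['width'\].round(2)/round(o['width'],2)/" h.py
python3 - <<'E'
from h import *
rows([pol(232,.125,.23)])
E
```

```text
0.1 [0.2337 0.4697 0.2306] [ 0.3 -0.2  0.6] 0.99
[[0.001, -0.502, -0.483]]
```

>>> arm_command(targets=[[0,-0.036,-0.035,8,0,0,0],[0,-0.072,-0.069,16,0,0,0],[0,-0.108,-0.104,24,0,0,0],[0,-0.144,-0.138,32,0,0,0],[0,-0.18,-0.173,40,0,0,0],[0,-0.215,-0.207,48,0,0,0],[0,-0.25,-0.24,56,0,0,0],[0,-0.286,-0.275,63.5,0,0,0]], grip_force=30)

```text
t: 0.9
tcp_pos: [0.3672, 0.0944, 0.2309]
orientation: [0.001, 0.707, -0.002, 0.707]
contact_force: [0.9, 0.3, -0.5]
width: 0.003
```

```bash

python3 - <<'E'
from h import *
print(R.from_quat(arm.observe()['orientation']).as_matrix().round(3))
rows([pol(232,.125,.2)])
E
```

```text
[[-0.     0.004  1.   ]
 [-0.001  1.    -0.004]
 [-1.    -0.001 -0.   ]]
0.9 [0.3672 0.0944 0.2309] [ 0.9  0.3 -0.5] 0.0
[[0.031, -0.281, 0.102]]
```

>>> arm_command(targets=[[0.0,-0.045,0.016,0,0,0,0],[0.0,-0.09,0.033,0,0,0,0],[0.0,-0.135,0.05,0,0,0,0],[0.01,-0.18,0.065,0,0,0,0],[0.02,-0.225,0.08,0,0,0,0],[0.031,-0.265,0.095,0,0,0,0],[0.05,-0.281,0.102,0,0,0,0],[0.07,-0.281,0.102,0,0,0,0]])

```text
t: 1.7
tcp_pos: [0.4686, -0.1896, 0.1599]
orientation: [0.002, 0.707, -0.003, 0.707]
contact_force: [-0.6, 0.1, 0.8]
width: 0.004
```

```bash

python3 - <<'E'
from h import *
rows([pol(232,.125,.027)])
im=arm.read_camera("top");crop(im,230,145,170,150,4,"pics/t2.png")
im=arm.read_camera("scene");crop(im,180,175,160,130,5,"pics/s2.png")
E
```

```text
1.7 [ 0.4686 -0.1896  0.1599] [-0.6  0.1  0.8] 0.0
[[0.133, 0.003, -0.001]]
```

View pics/t2.png

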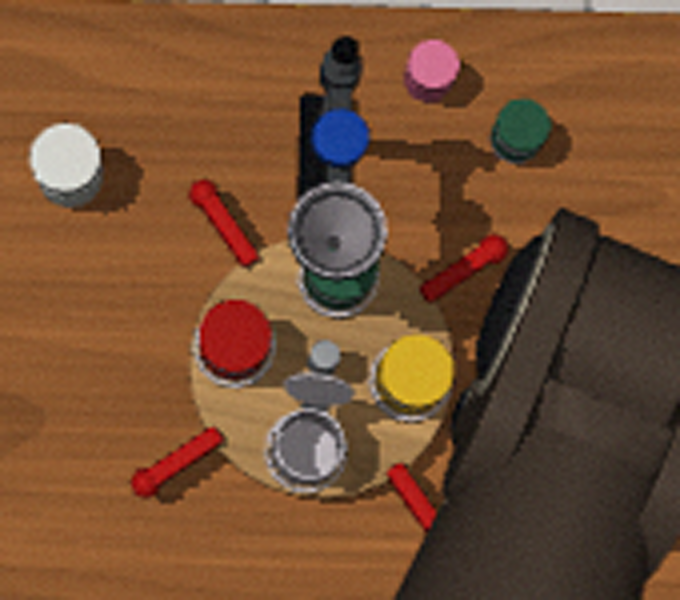

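View pics/s2.png

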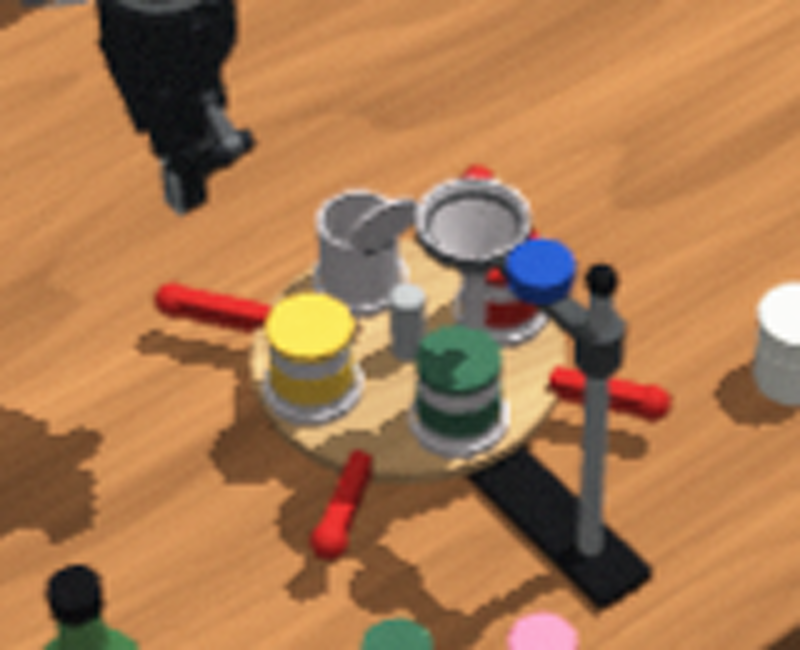

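```bash

python3 - <<'E'
from h import *
p=arm.observe()['tcp_pos']
print((proj("scene",[p])-[180,175])*5)
im=arm.read_camera("scene");crop(im,180,90,120,120,5,"pics/s3.png")
cv2.imwrite("pics/s3f.png",im[:,:,::-1])
E
```

```text
[[182.2044084  199.18922039]]
```

View pics/s3.png

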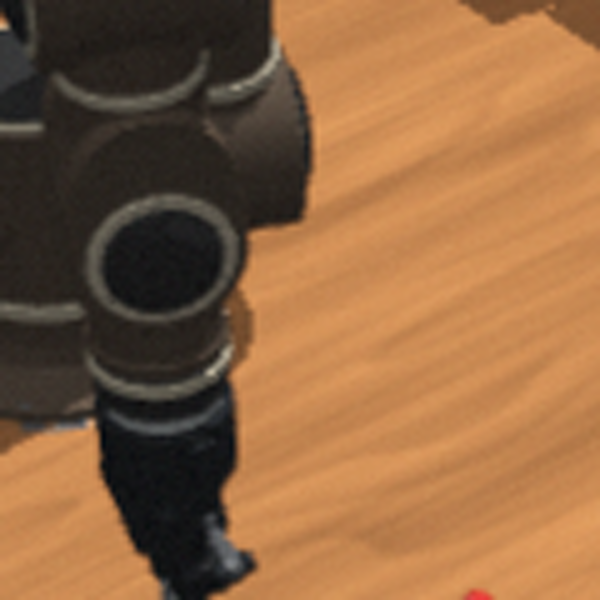

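>>> arm_command(targets=[[0.04,0.003,0,0,0,0,0],[0.08,0.003,-0.001,0,0,0,0],[0.115,0.003,-0.001,0,0,0,0],[0.133,0.003,-0.001,0,0,0,0],[0.133,0.003,-0.001,0,0,0,0]])

```text
t: 2.35
tcp_pos: [0.4639, -0.1827, 0.0254]
orientation: [0.002, 0.71, -0.001, 0.705]
contact_force: [0.3, 0.3, 0.2]
width: 0.002
```

```bash

python3 - <<'E'
from h import *
rows([pol(a,.125,.027) for a in (230,227,223,218,213,208,203,198)])
im=arm.read_camera("scene");crop(im,180,175,160,130,5,"pics/s4.png")
E
```

```text
2.35 [ 0.4639 -0.1827  0.0254] [0.3 0.3 0.2] 0.0
[[-0.002, -0.001, 0.001], [-0.002, 0.003, -0.004], [-0.001, 0.009, -0.01], [-0.001, 0.017, -0.017], [-0.001, 0.026, -0.024], [-0.001, 0.035, -0.029], [-0.001, 0.045, -0.034], [-0.001, 0.055, -0.038]]
```

View pics/s4.png

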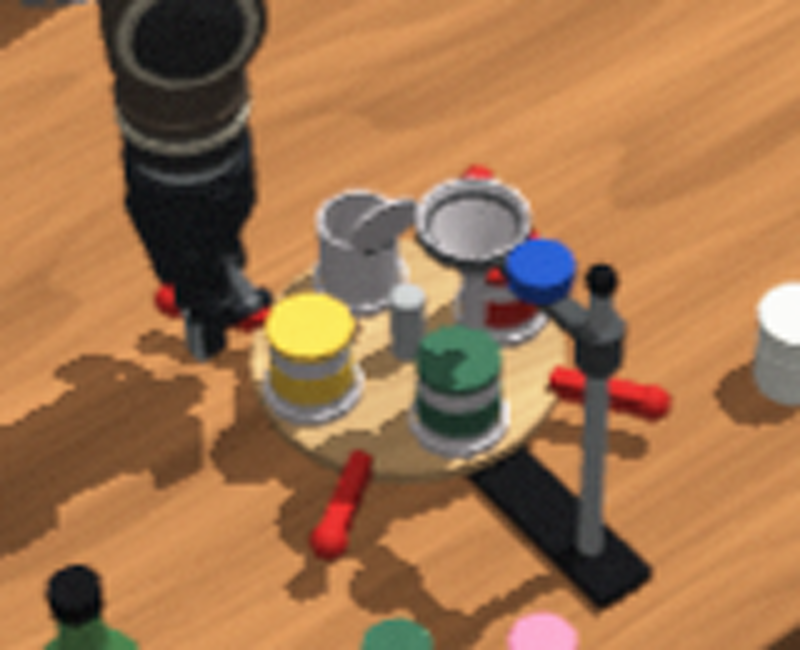

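```bash
cat >> h.py <<'E'
def arc(L,g=0):
    # L: (angle, r, z, yawangle)
    o=arm.observe(); r=R.from_quat(o['orientation']); c=o['tcp_pos']-[*C,0]
    print(round(o['t'],2),o['tcp_pos'].round(4),'ang',np.rad2deg(np.arctan2(c[1],c[0])).round(1),'r',np.hypot(c[0],c[1]).round(4),'F',o['contact_force'].round(1),'q',o['qpos'].round(2))
    for a,rr,z,y in L:
        y=np.deg2rad(y); zz=np.array([np.cos(y),np.sin(y),0]); x=np.array([0,0,-1.]); D=np.c_[x,np.cross(zz,x),zz]
        t=r.inv().apply(pol(a,rr,z)-o['tcp_pos']); w=(r.inv()*R.from_matrix(D)).as_rotvec(degrees=True)
        print([*t.round(3).tolist(),*w.round(1).tolist(),g])
E
python3 - <<'E'
from h import *
arc([(231,.13,.027,-44)])
E
```

```text
2.4 [ 0.465  -0.1832  0.0271] ang -130.2 r 0.124 F [-0.5 -0.2  0.9] q [-0.37  0.17 -0.45  0.96 -0.    1.2 ]
[0.0, -0.006, -0.002, 43.8, -0.3, 0.1, 0]
```

>>> arm_command(targets=[[0,-0.004,-0.001,8,0,0,0],[0,-0.006,-0.002,16,0,0,0],[0,-0.006,-0.002,24,0,0,0],[0,-0.006,-0.002,32,0,0,0],[0,-0.006,-0.002,40,0,0,0],[0,-0.006,-0.002,44,0,0,0],[0,-0.006,-0.002,44,0,0,0]])

```text
t: 3.1
tcp_pos: [0.4646, -0.1896, 0.0297]
orientation: [0.266, 0.655, -0.266, 0.655]
contact_force: [0.0, -0.0, 1.2]
width: -0.0
```

```bash

python3 - <<'E'
from h import *
arc([(a,.13,.027,a-90) for a in (229,226,222,218,214,210,206,202)])
E
```

```text
3.1 [ 0.4646 -0.1896  0.0297] ang -128.5 r 0.1292 F [ 0.  -0.   1.2] q [-0.39  0.16 -0.45  0.96 -0.    1.96]
[0.003, -0.001, -0.006, 176.8, 0.1, 0.0, 0]
[0.003, -0.001, -0.012, 179.8, 0.1, 0.0, 0]
[0.003, -0.001, -0.022, -176.2, -0.1, -0.0, 0]
[0.003, -0.0, -0.031, -172.2, -0.1, -0.0, 0]
[0.003, 0.001, -0.039, -168.2, -0.1, -0.0, 0]
[0.003, 0.003, -0.048, -164.2, -0.1, -0.0, 0]
[0.003, 0.006, -0.057, -160.2, -0.1, -0.0, 0]
[0.003, 0.01, -0.065, -156.2, -0.1, -0.0, 0]
```

>>> arm_command(targets=[[-0.04,0,0,0,0,0,0],[-0.07,0,0,-8.5,0,0,0],[-0.07,0,0,-17,0,0,0],[-0.07,0,0,-25.5,0,0,0],[-0.07,0,0,-34,0,0,0],[-0.07,0,0,-42.5,0,0,0],[-0.07,0,0,-51,0,0,0],[-0.07,0,0,-59.5,0,0,0]])

```text
t: 3.9
tcp_pos: [0.4655, -0.1896, 0.1015]
orientation: [-0.098, 0.7, 0.097, 0.701]
contact_force: [0.2, -0.4, -0.7]
width: -0.0
```

>>> arm_command(targets=[[0,0,0,-8.5,0,0,0],[0,0,0,-17,0,0,0],[0,0,0,-25.5,0,0,0],[0,0,0,-34,0,0,0],[0,0,0,-42.5,0,0,0],[0,0,0,-51,0,0,0],[0,0,0,-59.5,0,0,0],[0,0,0,-68,0,0,0]])

```text
t: 4.7
tcp_pos: [0.4662, -0.1897, 0.1033]
orientation: [-0.476, 0.524, 0.473, 0.525]
contact_force: [-0.4, -0.3, -0.6]
width: 0.002
```

```bash

python3 - <<'E'
from h import *
arc([(231,.13,.027,141)])
E
```

```text
4.7 [ 0.4662 -0.1897  0.1033] ang -127.9 r 0.1284 F [-0.4 -0.3 -0.6] q [-0.39  0.11 -0.34  1.12 -0.   -0.29]
[0.076, 0.003, 0.0, -56.7, -0.2, 0.1, 0]
```

>>> arm_command(targets=[[0,0.003,0,-8.5,0,0,0],[0,0.003,0,-17,0,0,0],[0,0.003,0,-25.5,0,0,0],[0,0.003,0,-34,0,0,0],[0.02,0.003,0,-42.5,0,0,0],[0.05,0.003,0,-51,0,0,0],[0.076,0.003,0,-56.7,0,0,0],[0.076,0.003,0,-56.7,0,0,0]])

```text
t: 5.5
tcp_pos: [0.4619, -0.1888, 0.0256]
orientation: [0.667, -0.236, -0.667, -0.235]
contact_force: [-0.3, -0.1, 0.7]
width: 0.005
```

```bash

python3 - <<'E'
from h import *
arc([(a,.13,.027,a-90) for a in (229,226,222,218,214,210,206,202)])
im=arm.read_camera("scene");crop(im,180,175,160,130,5,"pics/s5.png")
E
```

```text
5.5 [ 0.4619 -0.1888  0.0256] ang -129.6 r 0.1303 F [-0.3 -0.1  0.7] q [-0.39  0.16 -0.46  0.95 -0.   -1.28]
[-0.001, -0.0, 0.003, 2.1, -0.0, -0.1, 0]
[-0.001, -0.001, 0.01, 5.1, -0.0, -0.1, 0]
[-0.001, -0.002, 0.019, 9.1, -0.0, -0.1, 0]
[-0.001, -0.004, 0.028, 13.1, -0.0, -0.1, 0]
[-0.001, -0.006, 0.037, 17.1, -0.0, -0.1, 0]
[-0.001, -0.009, 0.045, 21.1, -0.0, -0.1, 0]
[-0.001, -0.013, 0.054, 25.1, -0.0, -0.1, 0]
[-0.001, -0.017, 0.062, 29.1, -0.0, -0.1, 0]
```

View pics/s5.png

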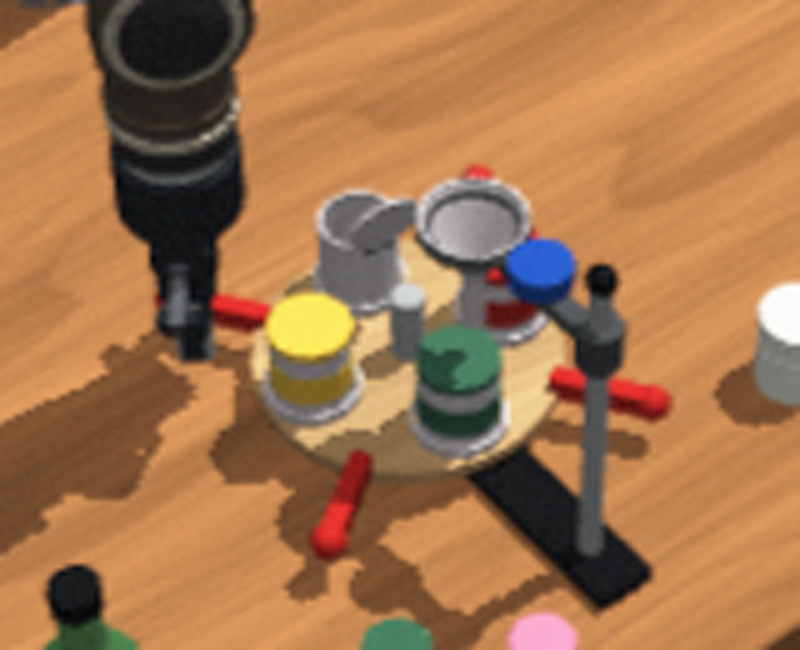

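>>> arm_command(targets=[[-0.001,0,0.003,2.1,0,0,0],[-0.001,-0.001,0.01,5.1,0,0,0],[-0.001,-0.002,0.019,9.1,0,0,0],[-0.001,-0.004,0.028,13.1,0,0,0],[-0.001,-0.006,0.037,17.1,0,0,0],[-0.001,-0.009,0.045,21.1,0,0,0],[-0.001,-0.013,0.054,25.1,0,0,0],[-0.001,-0.017,0.062,29.1,0,0,0]])

```text
t: 6.35
tcp_pos: [0.4268, -0.1376, 0.0311]
orientation: [0.587, -0.398, -0.582, -0.397]
contact_force: [-1.0, -2.5, 1.0]
width: -0.004
```

```bash

python3 - <<'E'
from h import *
arc([(a,.13,.027,a-90) for a in (197,192,187,182,177,172,167,162)])
im=arm.read_camera("top");crop(im,230,145,170,150,4,"pics/t6.png")
im=arm.read_camera("scene");crop(im,180,175,160,130,5,"pics/s6.png")
E
```

```text
6.35 [ 0.4268 -0.1376  0.0311] ang -157.4 r 0.128 F [-1.  -2.5  1. ] q [-0.31  0.06 -0.56  0.94 -0.   -0.69]
[0.004, 0.002, 0.013, 4.6, -0.3, 0.2, 0]
[0.004, 0.0, 0.024, 9.6, -0.3, 0.2, 0]
[0.004, -0.002, 0.035, 14.6, -0.3, 0.2, 0]
[0.004, -0.005, 0.046, 19.6, -0.3, 0.2, 0]
[0.004, -0.01, 0.056, 24.6, -0.3, 0.3, 0]
[0.004, -0.015, 0.067, 29.6, -0.3, 0.3, 0]
[0.004, -0.021, 0.076, 34.6, -0.3, 0.3, 0]
[0.004, -0.028, 0.085, 39.6, -0.3, 0.3, 0]
```

View pics/t6.png

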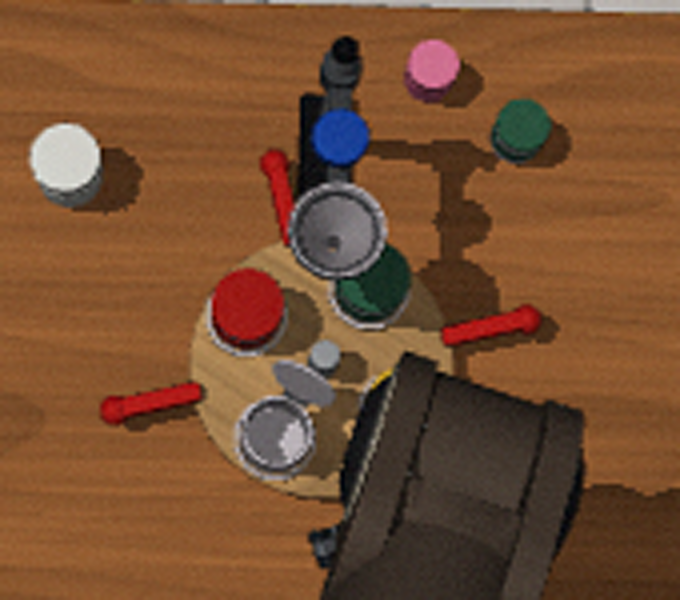

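View pics/s6.png

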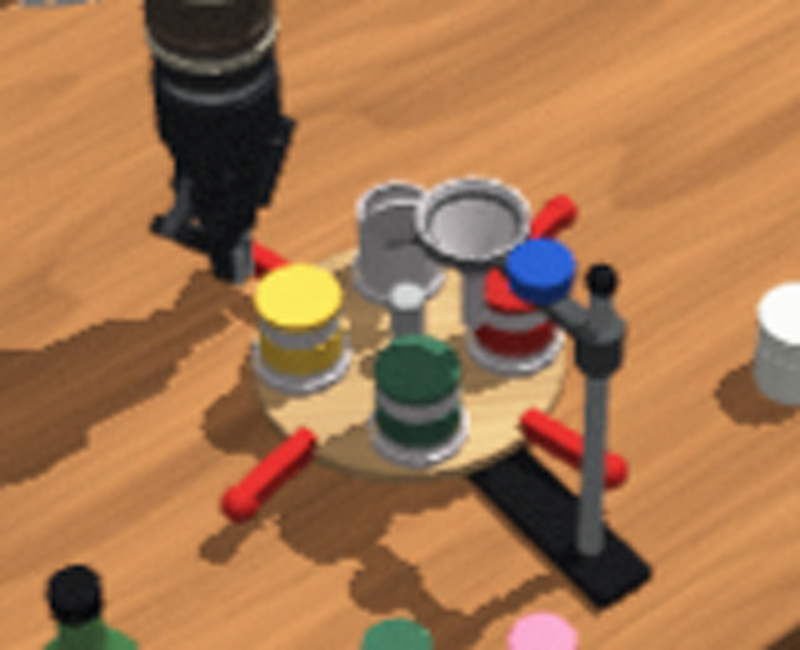

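>>> arm_command(targets=[[0.004,0.002,0.01,4.6,0,0,0],[0.004,0,0.022,9.6,0,0,0],[0.004,-0.002,0.034,14.6,0,0,0],[0.004,-0.005,0.045,19.6,0,0,0],[0.004,-0.01,0.056,24.6,0,0,0],[0.004,-0.015,0.067,29.6,0,0,0],[0.004,-0.021,0.076,34.6,0,0,0],[0.004,-0.028,0.085,39.6,0,0,0]])

```text
t: 7.25
tcp_pos: [0.4227, -0.0478, 0.0285]
orientation: [-0.419, 0.57, 0.413, 0.573]
contact_force: [-0.6, -2.4, 2.3]
width: -0.003
```

```bash

python3 - <<'E'
from h import *
arc([(a,.13,.027,a-90) for a in (157,152,147,142,138,135)])
im=arm.read_camera("top");crop(im,230,145,170,150,4,"pics/t7.png")
im=arm.read_camera("scene");crop(im,180,175,160,130,5,"pics/s7.png")
E
```

```text
7.25 [ 0.4227 -0.0478  0.0285] ang 161.6 r 0.1288 F [-0.6 -2.4  2.3] q [-0.11  0.02 -0.61  0.93 -0.    0.2 ]
[0.001, 0.001, 0.011, 5.0, -0.1, 0.5, 0]
[0.001, -0.001, 0.022, 10.0, -0.0, 0.5, 0]
[0.001, -0.003, 0.033, 15.0, -0.0, 0.5, 0]
[0.001, -0.007, 0.044, 20.0, 0.0, 0.5, 0]
[0.001, -0.01, 0.052, 24.0, 0.0, 0.5, 0]
[0.002, -0.013, 0.058, 27.0, 0.0, 0.5, 0]
```

View pics/t7.png

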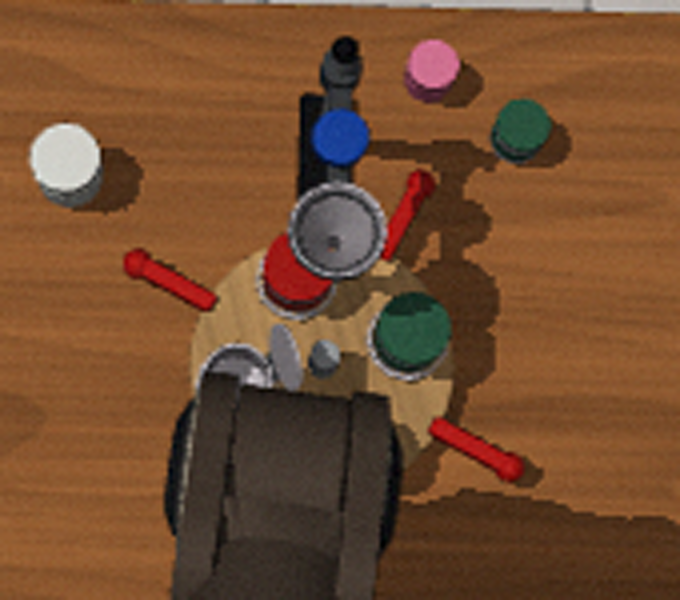

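View pics/s7.png

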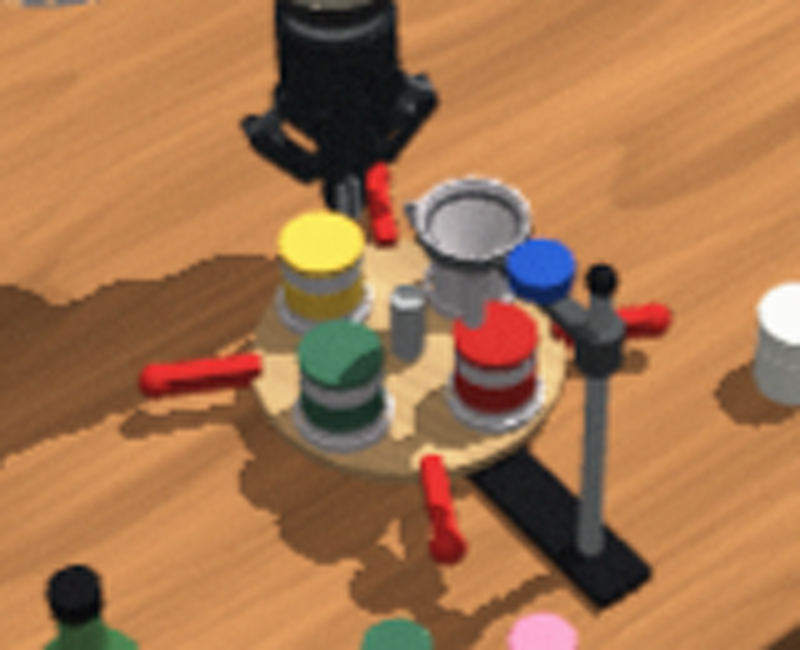

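>>> arm_command(targets=[[0.001,0.001,0.011,5,0,0,0],[0.001,-0.001,0.022,10,0,0,0],[0.001,-0.003,0.033,15,0,0,0],[0.001,-0.007,0.044,20,0,0,0],[0.001,-0.01,0.052,24,0,0,0],[0.001,-0.013,0.058,27,0,0,0],[0.001,-0.013,0.058,27,0,0,0]])

```text
t: 8.05
tcp_pos: [0.4538, 0.0042, 0.028]
orientation: [-0.275, 0.649, 0.271, 0.655]
contact_force: [-0.5, -0.2, -0.7]
width: 0.001
```

```bash

python3 - <<'E'
from h import *
arc([(145,.13,.11,45),(137,.13,.027,45)])
im=arm.read_camera("top");crop(im,230,145,170,150,4,"pics/t8.png")
E
```

```text
8.05 [0.4538 0.0042 0.028 ] ang 134.6 r 0.1299 F [-0.5 -0.2 -0.7] q [ 0.01  0.07 -0.56  0.93 -0.    0.79]
[-0.082, -0.002, -0.023, 0.5, 0.3, 0.5, 0]
[0.001, 0.0, -0.006, 0.5, 0.3, 0.5, 0]
```

View pics/t8.png

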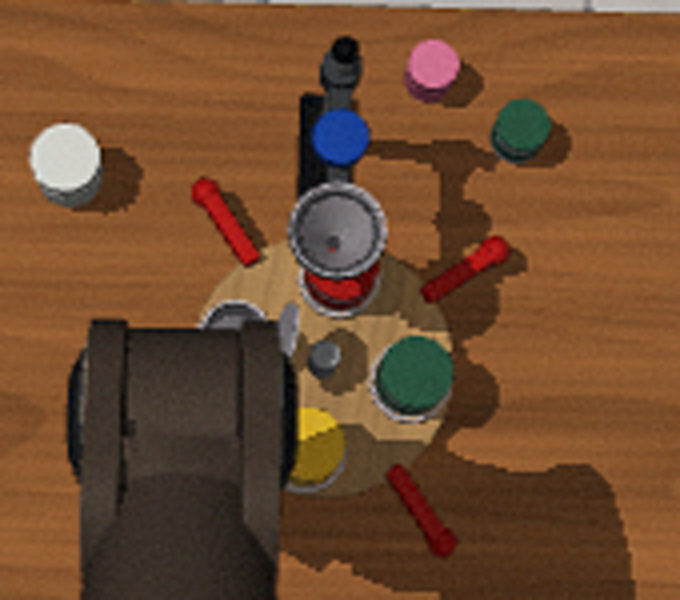

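>>> arm_command(targets=[[-0.03,0,-0.005,0,0,0,0],[-0.075,0.0,-0.01,-8,0,0,0],[-0.092,-0.002,-0.02,-16,0,0,0],[-0.092,-0.002,-0.025,-24,0,0,0],[-0.092,-0.002,-0.03,-32,0,0,0],[-0.092,-0.002,-0.03,-40,0,0,0],[-0.092,-0.002,-0.03,-48,0,0,0],[-0.092,-0.002,-0.03,-48,0,0,0]])

```text
t: 8.9
tcp_pos: [0.4329, -0.0191, 0.1201]
orientation: [0.519, -0.482, -0.513, -0.485]
contact_force: [0.3, 0.3, -0.2]
width: 0.001
```

```bash

python3 - <<'E'
from h import *
arc([(a,.135,.12,y) for a,y in ((160,95),(175,103),(190,111),(205,119),(220,127),(230,135),(231,140))])
E
```

```text
8.9 [ 0.4329 -0.0191  0.1201] ang 148.3 r 0.1319 F [ 0.3  0.3 -0.2] q [-0.04 -0.03 -0.45  1.14 -0.   -0.11]
[0.0, 0.016, -0.022, -1.4, -0.2, 0.5, 0]
[0.0, 0.026, -0.056, -9.4, -0.2, 0.5, 0]
[0.0, 0.027, -0.091, -17.4, -0.3, 0.5, 0]
[0.0, 0.018, -0.125, -25.4, -0.3, 0.5, 0]
[0.001, 0.001, -0.156, -33.4, -0.3, 0.5, 0]
[0.001, -0.014, -0.174, -41.4, -0.4, 0.4, 0]
[0.001, -0.016, -0.176, -46.4, -0.4, 0.4, 0]
```

>>> arm_command(targets=[[0,0.016,-0.022,-4,0,0,0],[0,0.026,-0.056,-11,0,0,0],[0,0.027,-0.091,-18,0,0,0],[0,0.018,-0.125,-26,0,0,0],[0,0.001,-0.156,-34,0,0,0],[0,-0.014,-0.174,-41.5,0,0,0],[0,-0.016,-0.176,-46.5,0,0,0],[0,-0.016,-0.176,-46.5,0,0,0]])

```text
t: 9.7
tcp_pos: [0.4601, -0.1946, 0.1207]
orientation: [0.668, -0.242, -0.661, -0.242]
contact_force: [-0.4, -0.5, -0.5]
width: -0.001
```

```bash

python3 - <<'E'
from h import *
arc([(231,.13,.028,140)])
E
```

```text
9.7 [ 0.4601 -0.1946  0.1207] ang -128.7 r 0.136 F [-0.4 -0.5 -0.5] q [-0.4   0.09 -0.32  1.15  0.   -1.27]
[0.093, -0.006, 0.002, -0.0, -0.5, 0.2, 0]
```

>>> arm_command(targets=[[0.035,-0.005,0,0,0,0,0],[0.07,-0.006,0,0,0,0,0],[0.093,-0.006,0,0,0,0,0],[0.093,-0.006,0,0,0,0,0]])

```text
t: 10.1
tcp_pos: [0.4618, -0.1888, 0.0248]
orientation: [0.665, -0.242, -0.663, -0.243]
contact_force: [-0.3, 0.8, 0.3]
width: -0.002
```

```bash

python3 - <<'E'
from h import *
im=arm.read_camera("scene");crop(im,180,175,160,130,5,"pics/s9.png")
arc([(a,.13,.028,a-90) for a in (229,226,222,218,213,208,203,198)])
E
```

```text
10.15 [ 0.4632 -0.1894  0.0268] ang -129.0 r 0.13 F [ 0.7 -0.3  0.3] q [-0.39  0.16 -0.46  0.94  0.   -1.26]
[-0.001, -0.0, 0.005, 0.9, -0.3, 0.2, 0]
[-0.001, -0.0, 0.011, 3.9, -0.3, 0.2, 0]
[-0.001, -0.001, 0.02, 7.9, -0.3, 0.2, 0]
[-0.001, -0.003, 0.029, 11.9, -0.3, 0.2, 0]
[-0.001, -0.006, 0.04, 16.9, -0.3, 0.2, 0]
[-0.001, -0.009, 0.051, 21.9, -0.3, 0.2, 0]
[-0.001, -0.014, 0.061, 26.9, -0.3, 0.2, 0]
[-0.002, -0.02, 0.071, 31.9, -0.2, 0.2, 0]
```

View pics/s9.png

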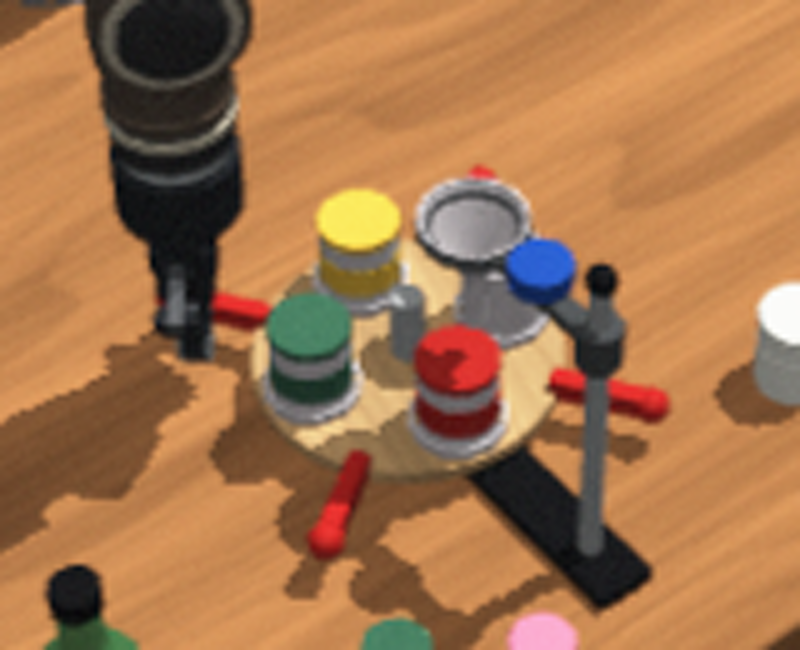

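>>> arm_command(targets=[[-0.001,0,0.004,1,0,0,0],[-0.001,0,0.011,4,0,0,0],[-0.001,-0.001,0.02,8,0,0,0],[-0.001,-0.003,0.029,12,0,0,0],[-0.001,-0.006,0.04,17,0,0,0],[-0.001,-0.009,0.051,22,0,0,0],[-0.001,-0.014,0.061,27,0,0,0],[-0.001,-0.02,0.071,32,0,0,0]])

```text
t: 10.95
tcp_pos: [0.4224, -0.1287, 0.0297]
orientation: [0.574, -0.417, -0.567, -0.419]
contact_force: [-0.7, -1.5, 1.1]
width: 0.0
```

```bash

python3 - <<'E'
from h import *
arc([(a,.13,.028,a-90) for a in (194,190,186,182,177,172,167,162)])
E
```

```text
10.95 [ 0.4224 -0.1287  0.0297] ang -161.8 r 0.1291 F [-0.7 -1.5  1.1] q [-0.3   0.05 -0.58  0.93 -0.   -0.6 ]
[0.002, 0.001, 0.01, 3.5, -0.3, 0.4, 0]
[0.002, -0.0, 0.019, 7.5, -0.3, 0.4, 0]
[0.002, -0.002, 0.028, 11.5, -0.3, 0.5, 0]
[0.002, -0.004, 0.036, 15.5, -0.3, 0.5, 0]
[0.002, -0.007, 0.047, 20.5, -0.3, 0.5, 0]
[0.001, -0.012, 0.058, 25.5, -0.2, 0.5, 0]
[0.001, -0.017, 0.068, 30.5, -0.2, 0.5, 0]
[0.001, -0.023, 0.077, 35.5, -0.2, 0.5, 0]
```

>>> arm_command(targets=[[0.002,0.001,0.01,3.5,0,0,0],[0.002,0,0.019,7.5,0,0,0],[0.002,-0.002,0.028,11.5,0,0,0],[0.002,-0.004,0.036,15.5,0,0,0],[0.002,-0.007,0.047,20.5,0,0,0],[0.002,-0.012,0.058,25.5,0,0,0],[0.002,-0.017,0.068,30.5,0,0,0],[0.002,-0.023,0.077,35.5,0,0,0]])

```text
t: 11.75
tcp_pos: [0.4222, -0.0484, 0.0297]
orientation: [-0.418, 0.571, 0.41, 0.576]
contact_force: [-1.3, -1.2, 1.7]
width: -0.0
```

```bash

python3 - <<'E'
from h import *
arc([(a,.13,.028,a-90) for a in (159,156,154,152,151,151)])
E
```

```text
11.75 [ 0.4222 -0.0484  0.0297] ang 161.9 r 0.1292 F [-1.3 -1.2  1.7] q [-0.11  0.01 -0.62  0.93 -0.    0.21]
[0.002, 0.001, 0.007, 2.7, -0.0, 0.8, 0]
[0.002, 0.0, 0.013, 5.7, -0.0, 0.8, 0]
[0.002, -0.0, 0.018, 7.7, 0.0, 0.8, 0]
[0.002, -0.001, 0.022, 9.7, 0.0, 0.8, 0]
[0.002, -0.001, 0.025, 10.7, 0.0, 0.8, 0]
[0.002, -0.001, 0.025, 10.7, 0.0, 0.8, 0]
```

>>> arm_command(targets=[[0.002,0.001,0.007,2.7,0,0.5,0],[0.002,0,0.013,5.7,0,0.8,0],[0.002,0,0.018,7.7,0,0.8,0],[0.002,-0.001,0.022,9.7,0,0.8,0],[0.002,-0.001,0.025,10.7,0,0.8,0],[0.002,-0.001,0.025,10.7,0,0.8,0]])

```text
t: 12.35
tcp_pos: [0.4318, -0.0247, 0.0291]
orientation: [-0.359, 0.609, 0.359, 0.61]
contact_force: [-1.2, -0.1, 0.2]
width: -0.002
```

```bash

python3 - <<'E'
from h import *
arc([(a,.13,.028,a-90) for a in (150,149,148,147,146,145)])
im=arm.read_camera("top");crop(im,230,145,170,150,4,"pics/t10.png")
im=arm.read_camera("scene");crop(im,180,175,160,130,5,"pics/s10.png")
E
```

```text
12.35 [ 0.4318 -0.0247  0.0291] ang 150.6 r 0.1298 F [-1.2 -0.1  0.2] q [-0.06  0.04 -0.59  0.94  0.    0.45]
[0.001, 0.0, 0.001, 1.0, 0.1, 0.1, 0]
[0.001, 0.0, 0.004, 2.0, 0.1, 0.1, 0]
[0.001, -0.0, 0.006, 3.0, 0.1, 0.1, 0]
[0.001, -0.0, 0.008, 4.0, 0.1, 0.1, 0]
[0.001, -0.0, 0.01, 5.0, 0.1, 0.1, 0]
[0.001, -0.001, 0.013, 6.0, 0.1, 0.1, 0]
```

View pics/t10.png

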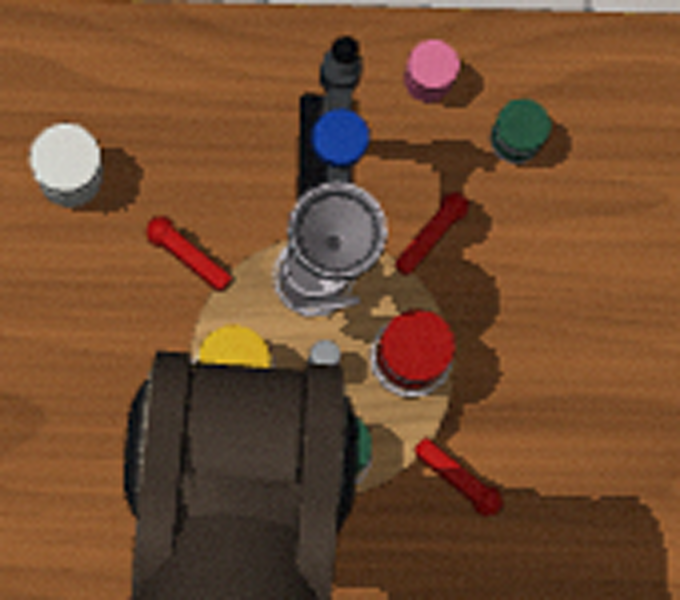

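View pics/s10.png

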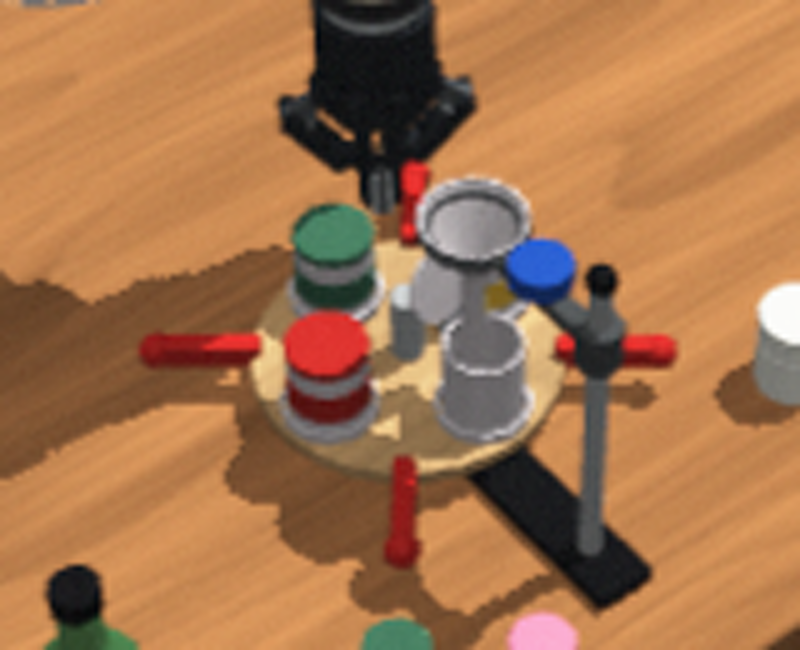

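```bash
cat >> h.py <<'E'
def armang(im):
    b=im.astype(int); m=(b[:,:,0]>90)&(b[:,:,1]<0.35*b[:,:,0])&(b[:,:,2]<0.35*b[:,:,0])
    v,u=np.nonzero(m); out={}
    P=np.array([atz("top",x,y,.033) for x,y in zip(u,v)])[:,:2]-C
    r=np.hypot(*P.T); a=np.rad2deg(np.arctan2(P[:,1],P[:,0]))
    k=(r>.105)&(r<.168); r,a=r[k],a[k]
    for c in range(-180,180,90):
        q=(a>=c)&(a<c+90)
        if q.sum()>15: out[c]=(q.sum(),round((a[q]*r[q]).sum()/r[q].sum(),2),round(r[q].min(),3),round(r[q].max(),3))
    return out
E
python3 - <<'E'
from h import *
print(armang(cv2.imread("pics/top0.png")[:,:,::-1]))
im=arm.read_camera("top"); print(armang(im))
E
```

```text
{-180: (np.int64(106), np.float64(-144.99), np.float64(0.106), np.float64(0.163)), -90: (np.int64(75), np.float64(-54.49), np.float64(0.105), np.float64(0.163)), 0: (np.int64(100), np.float64(35.82), np.float64(0.106), np.float64(0.163)), 90: (np.int64(106), np.float64(125.48), np.float64(0.106), np.float64(0.165))}
{-180: (np.int64(71), np.float64(-128.55), np.float64(0.105), np.float64(0.16)), -90: (np.int64(56), np.float64(-38.71), np.float64(0.106), np.float64(0.157)), 0: (np.int64(99), np.float64(51.63), np.float64(0.105), np.float64(0.164))}
```

>>> arm_command(targets=[[0.001,0,0.002,1,0,0,0],[0.001,0,0.004,2,0,0,0],[0.001,0,0.006,3,0,0,0],[0.001,0,0.008,4,0,0,0],[0.001,0,0.01,5,0,0,0],[0.001,-0.001,0.012,5.5,0,0,0],[0.001,-0.001,0.012,5.5,0,0,0]])

```text
t: 13.2
tcp_pos: [0.4379, -0.0145, 0.0271]
orientation: [-0.329, 0.626, 0.33, 0.626]
contact_force: [-0.7, 0.4, -0.7]
width: 0.001
```

```bash

python3 - <<'E'
from h import *
print(armang(arm.read_camera("top")));print(armang(arm.read_camera("top")))
arc([(a,.13,.028,a-90) for a in (144.5,144,143.5)])
E
```

```text
{-180: (np.int64(61), np.float64(-134.03), np.float64(0.105), np.float64(0.158)), -90: (np.int64(78), np.float64(-44.5), np.float64(0.105), np.float64(0.163)), 0: (np.int64(96), np.float64(46.43), np.float64(0.107), np.float64(0.164))}
{-180: (np.int64(67), np.float64(-134.0), np.float64(0.105), np.float64(0.162)), -90: (np.int64(74), np.float64(-44.65), np.float64(0.105), np.float64(0.163)), 0: (np.int64(97), np.float64(46.32), np.float64(0.107), np.float64(0.164))}
13.3 [ 0.4379 -0.0147  0.0271] ang 145.5 r 0.13 F [-1.   0.5  0. ] q [-0.03  0.05 -0.58  0.94  0.    0.57]
[-0.001, -0.0, 0.002, 1.0, 0.1, -0.0, 0]
[-0.001, -0.0, 0.003, 1.5, 0.1, -0.0, 0]
[-0.001, -0.0, 0.004, 2.0, 0.1, -0.0, 0]
```

>>> arm_command(targets=[[0,0,0.001,0.5,0,0,0],[0,0,0.002,1,0,0,0],[0,0,0.0025,1,0,0,0],[0,0,0.0025,1,0,0,0]])

```text
t: 13.7
tcp_pos: [0.4393, -0.0126, 0.0271]
orientation: [-0.324, 0.628, 0.324, 0.629]
contact_force: [-1.4, -0.6, -0.5]
width: 0.001
```

```bash

python3 - <<'E'
from h import *
for i in range(3): print(armang(arm.read_camera("top")))
arc([(144,.13,.028,54)])
im=arm.read_camera("top");crop(im,230,145,170,150,4,"pics/t11.png")
im=arm.read_camera("scene");crop(im,240,195,90,80,8,"pics/s11.png")
E
```

```text
{-180: (np.int64(60), np.float64(-135.04), np.float64(0.105), np.float64(0.16)), -90: (np.int64(79), np.float64(-45.42), np.float64(0.105), np.float64(0.163)), 0: (np.int64(101), np.float64(45.24), np.float64(0.107), np.float64(0.164))}
{-180: (np.int64(64), np.float64(-135.11), np.float64(0.105), np.float64(0.16)), -90: (np.int64(75), np.float64(-45.54), np.float64(0.105), np.float64(0.163)), 0: (np.int64(99), np.float64(45.17), np.float64(0.107), np.float64(0.164))}
{-180: (np.int64(66), np.float64(-135.14), np.float64(0.105), np.float64(0.162)), -90: (np.int64(73), np.float64(-45.45), np.float64(0.105), np.float64(0.163)), 0: (np.int64(99), np.float64(45.17), np.float64(0.107), np.float64(0.164))}
13.85 [ 0.4393 -0.0126  0.0271] ang 144.4 r 0.1301 F [-0.  -0.8 -0.5] q [-0.03  0.05 -0.58  0.94  0.    0.59]
[-0.001, -0.0, 0.001, 0.5, 0.1, -0.0, 0]
```

View pics/t11.png

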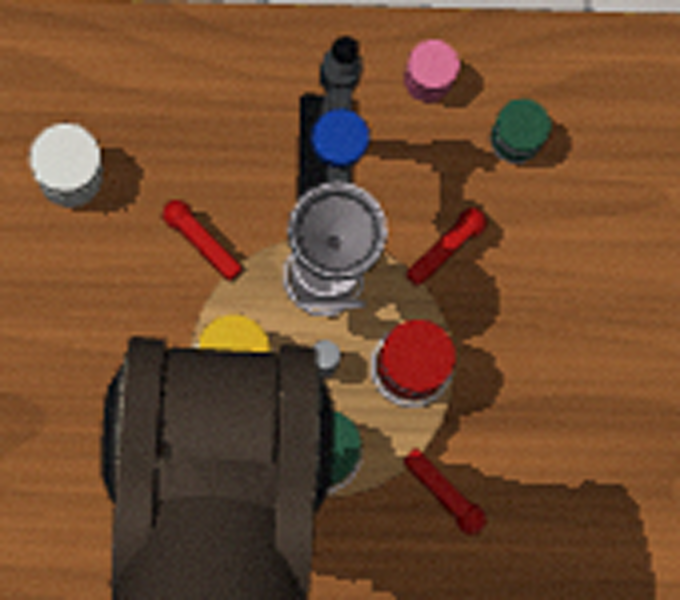

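View pics/s11.png

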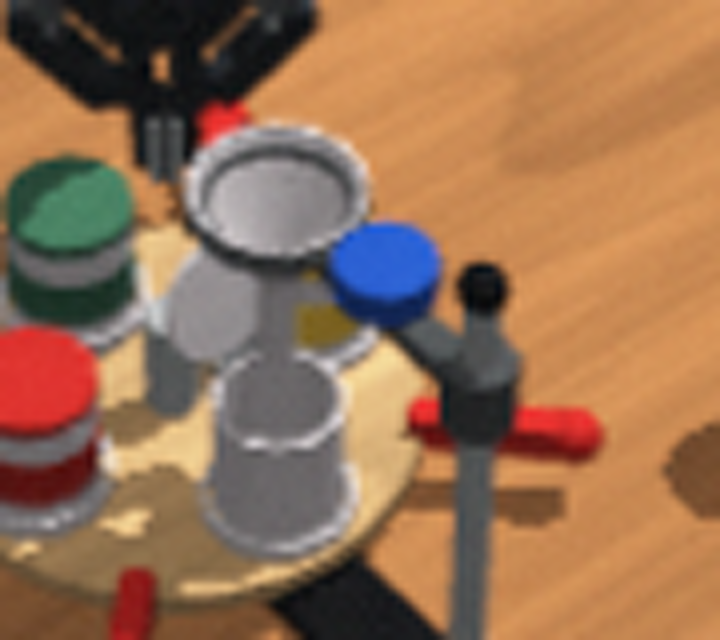

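```bash

python3 - <<'E'
from h import *
S=lambda x,y:(240+x/8-.44,195+y/8-.44)
p=atz("scene",*S(280,400),.088);print("mouth",p, p[:2]-C)
f=atz("scene",*S(277,190),.1915); print("funnel rim",f)
q=proj("scene",[[.61,-.0886,.112],[.61,-.0886,.088],[.61,-.0886,.1915]]); print((q-[240,195]+.44)*8)
T=lambda x,y:(230+x/4-.375,145+y/4-.375)
print("rim top",atz("top",*T(337.5,230),.1915),"hole",atz("top",*T(334,242),.112))
print("pad",atz("top",*T(341,136.5),.21),"pin",atz("top",*T(325,354),.08))
E
```

```text
mouth [ 0.61220591 -0.0880044   0.088     ] [0.06720591 0.0003956 ]
funnel rim [ 0.60777498 -0.08581739  0.1915    ]
[[274.914959   352.45576771]
 [274.97370459 397.25572689]
 [274.71114025 197.02161014]]
rim top [ 0.60965944 -0.08889274  0.1915    ] hole [ 0.61821218 -0.09136018  0.112     ]
pad [ 0.66832113 -0.08921375  0.21      ] pin [ 0.54407103 -0.08801661  0.08      ]
```

>>> arm_command(targets=[[0,0,-0.008,0,0,0,0],[-0.01,0,-0.015,0,0,0,0],[-0.05,0,-0.015,0,0,0,0],[-0.09,0,-0.015,-6,0,0,0],[-0.13,0,-0.015,-14,0,0,0],[-0.17,0,-0.015,-22,0,0,0],[-0.21,0,-0.015,-30,0,0,0],[-0.235,0,-0.015,-35,0,0,0]])

```text
t: 14.75
tcp_pos: [0.4306, -0.0256, 0.2661]
orientation: [-0.5, 0.5, 0.498, 0.502]
contact_force: [1.3, -0.1, -0.3]
width: 0.001
```

```bash
cat >> h.py <<'E'
def to(L):
    for x,y,z,w in L:
        d=np.array([x,y])-C; arc([(np.rad2deg(np.arctan2(d[1],d[0])),np.hypot(*d),z,w)])
E
python3 - <<'E'
from h import *
to([(.662,-.0888,.26,90)])
for i in range(2): print(armang(arm.read_camera("top")))
im=arm.read_camera("top");crop(im,230,145,170,150,4,"pics/t12.png")
E
```

```text
14.75 [ 0.4306 -0.0256  0.2661] ang 151.2 r 0.1305 F [ 1.3 -0.1 -0.3] q [-0.06 -0.05 -0.15  1.47  0.   -0.06]
[0.007, -0.232, -0.062, -0.2, 0.1, 0.3, 0]
{-180: (np.int64(82), np.float64(-135.35), np.float64(0.105), np.float64(0.162)), -90: (np.int64(78), np.float64(-45.44), np.float64(0.105), np.float64(0.163)), 0: (np.int64(101), np.float64(45.24), np.float64(0.107), np.float64(0.164))}
{-180: (np.int64(78), np.float64(-135.46), np.float64(0.105), np.float64(0.162)), -90: (np.int64(80), np.float64(-45.46), np.float64(0.105), np.float64(0.163)), 0: (np.int64(101), np.float64(45.24), np.float64(0.107), np.float64(0.164))}
```

View pics/t12.png

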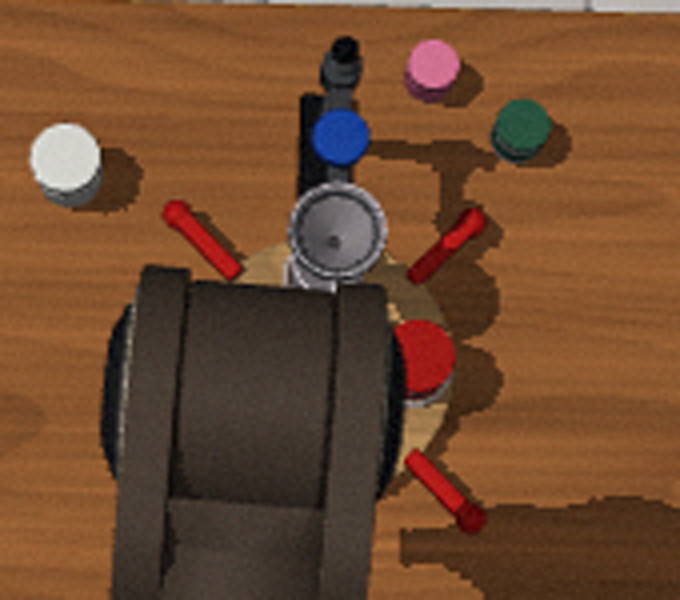

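>>> arm_command(targets=[[0,-0.03,-0.008,0,0,0,0],[0,-0.065,-0.017,0,0,0,0],[0,-0.1,-0.027,0,0,0,0],[0,-0.14,-0.037,0,0,0,0],[0,-0.175,-0.047,0,0,0,0],[0,-0.21,-0.057,0,0,0,0],[0.005,-0.232,-0.062,0,0,0,0],[0.007,-0.232,-0.062,0,0,0,0]])

```text
t: 15.7
tcp_pos: [0.6639, -0.0908, 0.2544]
orientation: [-0.497, 0.502, 0.498, 0.503]
contact_force: [-0.2, 0.5, -0.1]
width: -0.002
```

```bash

python3 - <<'E'
from h import *
to([(.662,-.0888,.205,90),(.662,-.0888,.168,90)])
im=arm.read_camera("scene");crop(im,220,145,130,120,5,"pics/s13.png")
E
```

```text
15.7 [ 0.6639 -0.0908  0.2544] ang -1.1 r 0.1189 F [-0.2  0.5 -0.1] q [-0.14  0.42  0.4   1.55  0.   -0.13]
[0.049, 0.002, 0.002, -0.6, 0.1, 0.0, 0]
15.7 [ 0.6639 -0.0908  0.2544] ang -1.1 r 0.1189 F [-0.2  0.5 -0.1] q [-0.14  0.42  0.4   1.55  0.   -0.13]
[0.086, 0.002, 0.002, -0.6, 0.1, 0.0, 0]
```

View pics/s13.png

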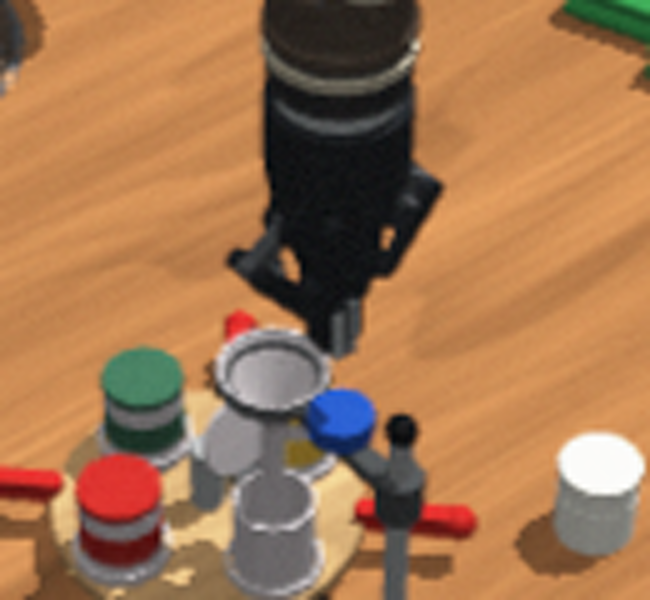

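>>> arm_command(targets=[[0.015,0.002,0.002,0,0,0,0],[0.03,0.002,0.002,0,0,0,0],[0.042,0.002,0.002,0,0,0,0],[0.05,0.002,0.002,0,0,0,0],[0.057,0.002,0.002,0,0,0,0],[0.064,0.002,0.002,0,0,0,0]])

```text
t: 16.35
tcp_pos: [0.6602, -0.0881, 0.1916]
orientation: [-0.497, 0.502, 0.498, 0.503]
contact_force: [-3.4, 0.2, 2.9]
width: -0.001
```

```bash

python3 - <<'E'
from h import *
to([(.662,-.0888,.168,90)])
im=arm.read_camera("scene");crop(im,220,145,130,120,5,"pics/s14.png")
E
```

```text
16.35 [ 0.6602 -0.0881  0.1916] ang 0.1 r 0.1152 F [-3.4  0.2  2.9] q [-0.13  0.4   0.23  1.4   0.   -0.12]
[0.024, -0.002, -0.001, -0.6, 0.1, 0.0, 0]
```

View pics/s14.png

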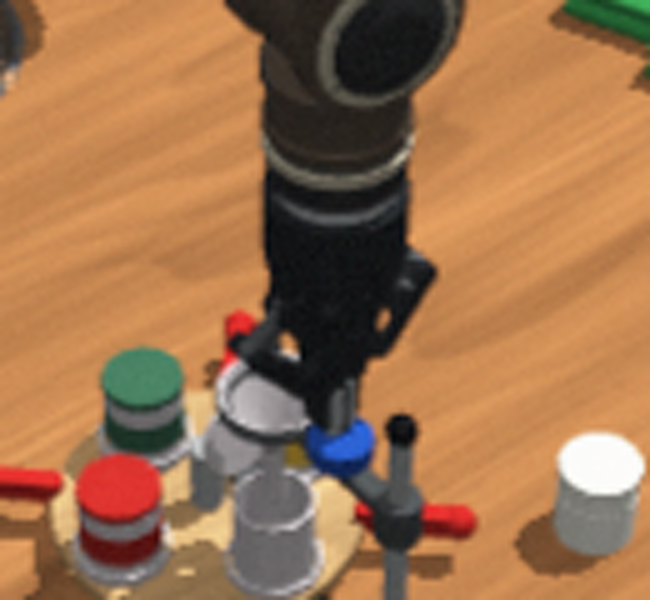

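>>> arm_command(targets=[[0.007,0,0.0,0,0,0,0],[0.014,0,0,0,0,0,0],[0.02,0,0,0,0,0,0],[0.024,0,0,0,0,0,0],[0.026,0,0,0,0,0,0]])

```text
t: 16.9
tcp_pos: [0.6607, -0.0882, 0.1678]
orientation: [-0.498, 0.501, 0.497, 0.504]
contact_force: [-9.3, 1.3, 29.4]
width: 0.004
```

```bash

python3 - <<'E'
from h import *
to([(.662,-.0888,.166,90)])
im=arm.read_camera("scene");crop(im,220,145,130,120,5,"pics/s15.png")
E
```

```text
16.9 [ 0.6607 -0.0882  0.1678] ang 0.1 r 0.1157 F [-9.3  1.3 29.4] q [-0.13  0.4   0.18  1.35  0.   -0.12]
[0.002, -0.001, -0.001, -0.6, 0.1, 0.2, 0]
```

View pics/s15.png

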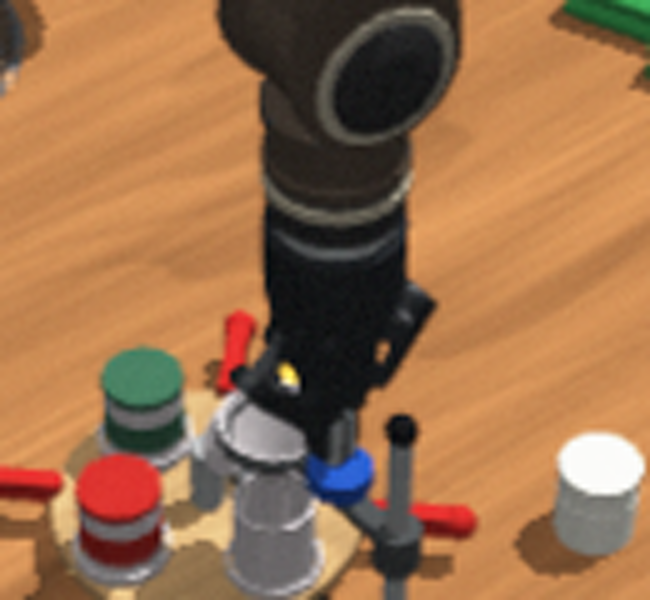

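>>> arm_command(targets=[[-0.005,0,0,0,0,0,0],[-0.025,0,0,0,0,0,0],[-0.055,0,0,0,0,0,0],[-0.09,0,0,0,0,0,0],[-0.12,0.02,0,0,0,0,0],[-0.13,0.06,0.02,0,0,0,0],[-0.13,0.1,0.05,0,0,0,0],[-0.13,0.14,0.09,0,0,0,0]])

```text
t: 17.75
tcp_pos: [0.5246, -0.0014, 0.2972]
orientation: [-0.497, 0.502, 0.496, 0.505]
contact_force: [0.6, 0.3, 1.0]
width: 0.003
```

>>> arm_command(targets=[[0,0.04,0.04,0,0,0,0],[0,0.08,0.08,0,0,0,0],[0,0.11,0.12,0,0,0,0],[0,0.13,0.16,0,0,0,0],[0,0.13,0.18,0,0,0,0],[0,0.13,0.18,0,0,0,0]])

```text
t: 18.35
tcp_pos: [0.3961, 0.183, 0.2964]
orientation: [-0.498, 0.5, 0.497, 0.504]
contact_force: [0.7, -0.2, -0.0]
width: 0.0
```

```bash

python3 - <<'E'
from h import *
o=arm.observe();print(o['t'],o['tcp_pos'],o['contact_force'])
im=arm.read_camera("scene");crop(im,230,185,100,90,7,"pics/s16.png")
im=arm.read_camera("top");crop(im,230,145,170,150,4,"pics/t16.png")
print(armang(im))
print((proj("scene",[[.669,-.0888,.168],[.669,-.0888,.21]])-[230,185]+.43)*7)
E
```

```text
18.35 [0.39606798 0.183047   0.29641684] [ 0.74546217 -0.15951948 -0.03563565]
{-180: (np.int64(108), np.float64(-135.67), np.float64(0.105), np.float64(0.164)), -90: (np.int64(96), np.float64(-45.05), np.float64(0.105), np.float64(0.163)), 0: (np.int64(100), np.float64(45.2), np.float64(0.107), np.float64(0.164)), 90: (np.int64(101), np.float64(134.79), np.float64(0.107), np.float64(0.164))}
[[402.77287278 367.42638589]
 [404.50574954 293.14290226]]
```

View pics/s16.png

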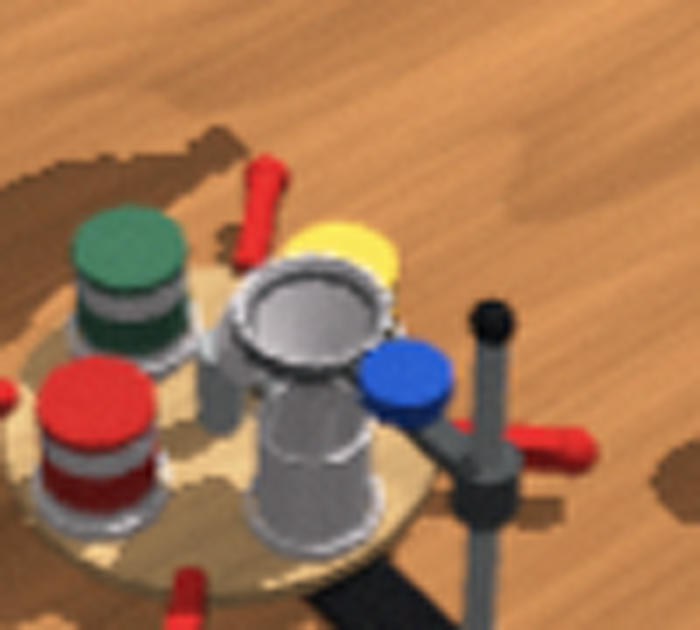

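View pics/t16.png

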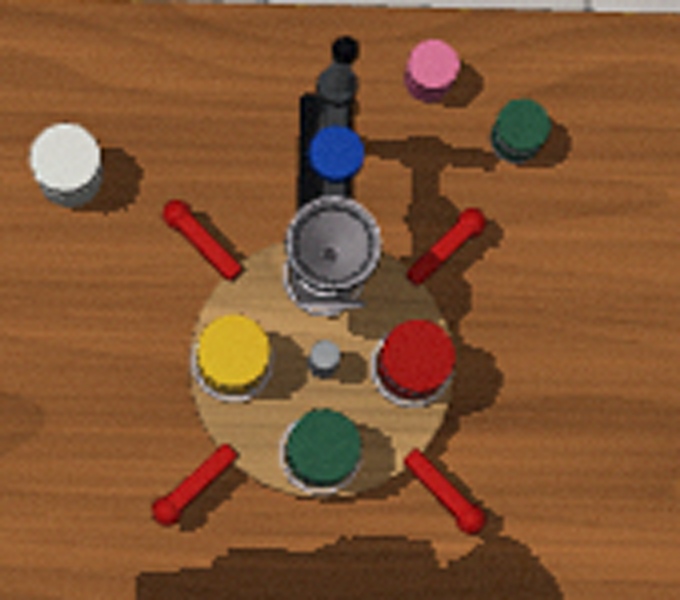

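```bash
python3 - <<'E'
from h import *
S=lambda x,y:(230+x/7-.43,185+y/7-.43)
T=lambda x,y:(230+x/4-.375,145+y/4-.375)
print(tri(S(407,373),T(337,152)))
print(arm.sign_off())
E
```

```text
(array([ 0.66986403, -0.08858305,  0.1651903 ]), np.float64(0.002012220939029501))
the job is handed in; nothing more can be done
None
```

I turned the carousel clockwise by about 171° in two fingertip pushes on its red arms. With the open tin under the funnel, I pressed the blue pad down to its stop, moved the arm clear, and handed the job in at about 18.5 s.

**Centring:** the arms ended at 44.8° by the top camera, against a target of about 44.7°. Before pressing, the tin's mouth measured about 2 mm from the expected spout position. One attempt to read the spout through the funnel hole came out about 8 mm further out than the other measurements. I took it as a misreading, since the rim, pad and post positions agreed with each other.

**Pressing:** the force rose to 29 N with the fingertip at z = 0.168 m, which is where the lower stop should be. The pad afterwards measured 0.165 m, and it measured 0.206 m at the start. That is 41 mm of travel against 42 mm expected, with both readings about 3 mm low, close to the camera calibration error. The sideways force on the pad reached about 9 N at the stop.

**Everything else:** the last pictures show the spout in the tin, all four tins upright in their cups, and the nearby look-alike tins where they were. I did not re-check the mortar, bottle, spoon and tostonera in the last pictures, but the arm's path stayed clear of them.

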